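Slide a lamp back plate off the slide board and lay it on the drying rack

ROBOT

A 6-joint arm with a two-finger parallel gripper is mounted at the origin on the work surface. World frame = base frame: x ahead of the robot, y to its left, z up, the work surface at z = 0. Lengths are in mm, angles in rad, forces in N, time in s.
With the tool pointing down it reaches from about 275 to 1000 mm from the base axis. Payload 8.4 kg.
Tool frame: the origin (TCP) lies at the very end of the fingers, on their centre line; the grasp point (between the pads) lies 19 mm behind it; z points along the fingers, y is the direction in which the jaws open and shut (so a half turn about z gives the same grasp; the last joint's range is limited). The gripper opens to 85 mm and grips with 20 to 120 N. Pads are 22 mm wide; open, the fingers measure 114 mm over their backs; the gripper's body (76 mm by 85 mm) begins 54 mm behind the grasp point. The pads swing forward as they close: fully open they stand 13 mm farther back than shut.
Start: joints at [1.165, 0.353, 1.633, -0, 1.155, -0.002], TCP at [245.571, 574.737, 231.281] pointing down, gripper open.
Joint ranges: [-2.63, 2.63], [-0.92, 2.1], [0.06, 2.66], [-1.3, 4.44], [0, 2.69], [-3.02, 3.02]. Speed limits (rad/s): [2.22, 2.22, 2.79, 3.14, 3.14, 3.14].

INTERFACE

Orientations are given as [roll, pitch, yaw] about the fixed x, y, z axes, in that order (R = Rz(yaw) Ry(pitch) Rx(roll)).
In Python, from rig import sense, grab_frame, get_calibration, sign_off, boxes_of, trace gives the robot as it stands.
- The arm moves only by the tool servo_tool, never from a script. Its argument "rows" is a list of rows, each a list of 3 entries, a list of its own where there are three numbers: the finger opening in mm, from 0 to 85.4, then the shift along the tool's x, y, z in mm, then the turn, a rotation vector about the tool's x, y, z in degrees. A call has 1 to 8 rows; each row shifts and turns the commanded pose from where the row before left it, along the tool's axes as they then stand; what a row does not reach is not made up. A row lasts 1/8 s, in which the tool goes at most 62.5 mm and 10.7 degrees, less where a joint would pass 70% of its speed; a pose out of reach is approached as far as the arm can. A call is refused whole if a number of a shift passes 62.5 or a number of a turn 10.7, either way. A call with a gripper value outside its range is refused whole. The fingers move at their own pace and stop on an object; "force" is the grip in N (left out, the last holds). Time passes only in rows, so rows that do not move let the fingers close. It gives the time, the measured TCP pose, the force and the opening at its end, in the units of the state.
- sense(): the state, without advancing time (a new reading comes with each control period).
- grab_frame(name): name is "scene" or "top" or "wrist"; returns the picture (420x560x3 uint8, blue, green, red); there is no depth.
- get_calibration(name): a dict with "intrinsics" (3x3 intrinsics, pixels), "k1" (the pictures are not rectified: a ray, as slopes to the right and down, at radius r is drawn at 1 + k1 r^2 times it, then the intrinsics apply), "world_to_cam" (4x4, takes a point from world to camera coordinates). Camera axes: x right, y down, z forward; pixel columns grow to the right and rows downward; lengths in mm; the calibration is good to about 2 mm. A picture is of the moment at which its call begins: read the wrist's pose just before it. get_calibration takes no time and is no camera call; for the wrist camera it gives the pose at the moment of the call.
- sign_off(): hands the job in, once; it reports no verdict.
Trained networks look in the newest picture that a camera, given by its name, has taken for a name from the list of things; names that differ only in an ending like _2 or _b are one class to them, and where a whole thing is asked for, a point or a joint stands for the part that bears it (a point fixed in the world has none). Each returns a list of dicts, best first, with "conf" (0 to 1); they miss things now and then, are a little off and sometimes report something else, mostly with a low value. They report only what shows in the picture. A call takes as long as a camera call. They do not tell look-alikes from the thing itself.
- boxes_of(camera, thing): "centre" ([x, y, z] in mm, in the coordinates of the camera as it stood for that picture, good to about 4 mm: the middle of the surface that is visible of it).
- trace(camera, thing): "mask" (420x560 bool, what is visible of it).
The state is a dict: "clock": time; "qpos": joint angles; "qvel": joint speeds; "joint_efforts": joint torques, N m; "eef_pos": TCP position; "tcp_rot": TCP orientation; "contact_force": force on the tool from outside, world axes, zero at the start; "wrist_torque": the same for the moment, N m; "opening": opening from 0.0 (shut) to 1.0 (fully open).
Only numpy, scipy, OpenCV 4.12 (cv2) and the standard library are available. Lean on these libraries where they do the work, as an engineer would, in place of code of your own. Each camera call takes 0.05 s, during which the arm holds its last target. There are 200 camera calls.

TASK

The bright aluminium lamp back plate lies flat between the battens of the thick wooden board, where it cannot be gripped. Slide it along the board until its end sticks out a good 40 mm past the open end, pinch it there, lift it clear, and lay it flat and squarely across both bars of the drying rack, centred over the bars, beside the dark plate where there is more room, not touching it. Do not let it fall, do not let go of it in mid-air, and do not shift the dark plate.

Things in the scene. Friction and masses are not known exactly. Their poses are not given: they have to be found in the camera images.
- plate: Bright aluminium plate, flat, 180 x 50 x 4 mm (x, y, z), about 0.1 kg, loose. Three dark dots along its middle line are only marks, not holes. Origin: centre of its underside. x along its length, pointing to the open end of the board at the start; z up.
- plate_lead (a point): Middle of the plate's leading end: 90 mm along plate x from its origin, 2 mm above its underside.
- board: Fixed dark timber slab, 320 x 98 mm, top 60 mm above the table. Battens 20 mm wide, 12 mm high run along both sides of its top, leaving a channel 58 mm wide along its middle (plate 50 mm). A stop of that height fills the channel's last 20 mm at the -x end; the +x end is open. Origin: centre of underside, on the table. x along the channel to the open end, z up.
- board_edge (a point): Middle of the top edge of the board at its open end: 160 mm along board x from its origin, 60 mm up. Nothing stands just beyond it. At the start the plate lies flat in the channel, 25 to 75 mm short of this edge and 45 to 95 mm clear of the stop, so shut fingertips fit in behind it to push; it slides freely, and tips off with over 90 mm sticking out.
- rack: Fixed steel drying rack: two square bars 10 x 10 mm, 330 mm long along rack y, middle lines at rack x = +35 and -35 mm, flat tops 60 mm above the table; legs only near the bar ends (y = +155 and -155 mm), else free below and beside the bars. Origin: on the table, midway between bars and ends; z up. A plate lies properly with its length along rack x.
- dark_plate: Dark steel plate of the same shape, 180 x 50 x 4 mm, about 0.3 kg, loose, already lying across the rack bars, anywhere up to 100 mm from the rack's middle along rack y, on either side of it. Origin: centre of its underside; x along its length, z up.
Things that resemble listed ones, but are neither listed nor needed, are in the scene too. Of the things shaped like the plate, the aluminium one is meant. There is more than one size of the dark_plate; the one meant has the size given above.

How it is judged:
By the outcome, as a careful person would: the job done as asked, in the order asked, and still so for the second after the job is handed in, with the robot touching nothing.
It also fails if it takes over 58 s, if anything falls off the work surface, if the arm or the gripper's body presses on something with over 40 N, if the wrist force passes 120 N, or if a joint passes its speed limit or range.

## Working session

There is one attempt and no reset: what is moved stays moved. The work goes in short steps, Python scripts to look and compute and a tool call to move; the robot and the scene stay as the last step left them, time stands still between calls to the robot, and variables do not carry over. Pictures are saved under pics/ and viewed, about 8 in all and at most 12, crops included, and the job is handed in when it is done.

Besides the shell and the picture viewer there is one more tool, called after "Call:" as name([rows], argument=value, ...), one row to a line, values as JSON. servo_tool: Moves the arm, as the interface text tells. Its arguments: {"type":"object","properties":{"rows":{"type":"array","items":{"type":"array"}},"force":{"type":"number"}},"required":["rows"]}

```bash
ls; mkdir -p pics
cat > h.py <<'E'
import numpy as np, cv2
from rig import *
def w2p(P,c):
    T=np.array(c["world_to_cam"]);K=np.array(c["intrinsics"]);P=np.atleast_2d(P).astype(float)
    q=P@T[:3,:3].T+T[:3,3];s=q[:,:2]/q[:,2:];r2=(s**2).sum(1,keepdims=True);s=s*(1+c["k1"]*r2)
    return s@K[:2,:2].T+K[:2,2]
def p2w(px,c,z):
    T=np.array(c["world_to_cam"]);K=np.array(c["intrinsics"]);px=np.atleast_2d(px).astype(float)
    d=(px-K[:2,2])@np.linalg.inv(K[:2,:2]).T;s=d.copy()
    for _ in range(20): s=d/(1+c["k1"]*(s**2).sum(1,keepdims=True))
    r=np.c_[s,np.ones(len(s))]@T[:3,:3];o=-T[:3,:3].T@T[:3,3]
    return o+r*((z-o[2])/r[:,2:])
def c2w(p,c):
    T=np.array(c["world_to_cam"]);return T[:3,:3].T@(np.array(p)-T[:3,3])
def rect(m,c,z):
    k=[max(cv2.findContours(m.astype(np.uint8),0,1)[0],key=cv2.contourArea)][0][:,0]
    w=p2w(k,c,z)[:,:2];(cx,cy),(a,b),t=cv2.minAreaRect(w.astype(np.float32))
    if a<b:a,b,t=b,a,t+90
    return np.round([cx,cy,a,b,(t+90)%180-90],1)
E
python3 - <<'E'
from h import *
print(sense())
for n in("top","scene"):
    im=grab_frame(n);cv2.imwrite(f"pics/{n}0.png",im);c=get_calibration(n)
    for t,z in(("plate",64),("dark_plate",64),("board",66),("rack",60)):
        b=boxes_of(n,t)
        for x in b: print(n,t,round(x["conf"],2),c2w(x["centre"],c).round(),w2p(c2w(x["centre"],c),c).round()[0])
        if n=="top":
            for x in trace(n,t): print("  mask",round(x["conf"],2),x["mask"].sum(),rect(x["mask"],c,z))
E
```

```text
pics
{'clock': 0.0, 'qpos': array([ 1.16458326e+00,  3.53693193e-01,  1.63416110e+00, -9.74401483e-06,
        1.15521457e+00, -2.41705211e-03]), 'qvel': array([-0.00046692,  0.00341948,  0.00120489, -0.00075916, -0.00024666,
       -0.00144237]), 'joint_efforts': array([-2.49289456e-03, -6.05258203e+01, -3.42064834e+01, -2.32766024e-04,
        9.45091975e-03,  2.68724392e-06]), 'eef_pos': array([245.38491963, 574.27025934, 230.52202414]), 'tcp_rot': array([-3.14011643e+00,  5.34071311e-06,  2.73780059e+00]), 'contact_force': array([-0.7963233 , -0.48452645,  0.16172508]), 'wrist_torque': array([0.02906628, 0.01494867, 0.00116421]), 'opening': 1.0023928189459281}
top plate 0.75 [ 377. -484.    5.] [434. 255.]
top plate 0.56 [ 472. -192.   63.] [332. 218.]
  mask 0.86 1179 [ 379.  -464.5  175.    51.3   -0.5]
  mask 0.84 1257 [ 473.4 -192.4  177.3   52.1   79.1]
  mask 0.16 3211 [ 472.1 -191.1  321.4  103.6   79.2]
top dark_plate 0.62 [643. 252.  68.] [166. 152.]
  mask 0.91 1247 [640.3 252.4 179.4  51.2 -85.3]
  mask 0.56 490 [528.  374.7 114.3  32.1 -48.2]
top board 0.6 [ 473. -182.   72.] [328. 218.]
  mask 0.94 3397 [ 472.3 -190.7  319.9  103.6   78.8]
top rack 0.76 [541. 249.  60.] [166. 190.]
top rack 0.74 [ 471. -191.   65.] [331. 219.]
  mask 0.82 1228 [506.6 243.  220.1  98.4   2.6]
scene plate 0.71 [ 471. -182.   64.] [242. 194.]
scene plate 0.65 [ 387. -482.    5.] [184. 172.]
scene dark_plate 0.92 [644. 261.  61.] [376. 301.]
scene dark_plate 0.75 [541. 384.  -0.] [446. 312.]
scene board 0.67 [ 505. -141.   59.] [247. 206.]
scene rack 0.87 [670. 256.  52.] [368. 312.]
```

```bash
python3 -c "
import cv2,numpy as np
a=cv2.imread('pics/top0.png');b=cv2.imread('pics/scene0.png');cv2.imwrite('pics/both0.png',cv2.resize(np.vstack([a,b]),None,fx=.71,fy=.71,interpolation=3))"
```

```text
(no output)
```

View pics/top0.png

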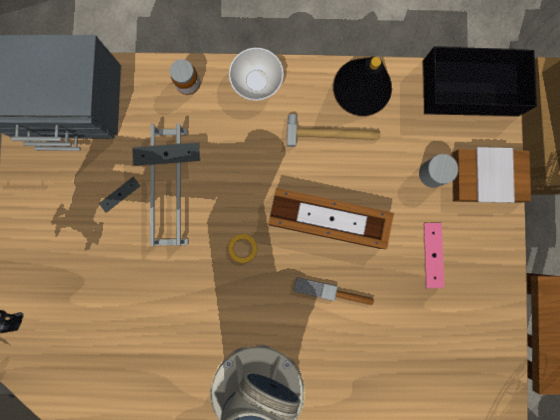

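View pics/scene0.png

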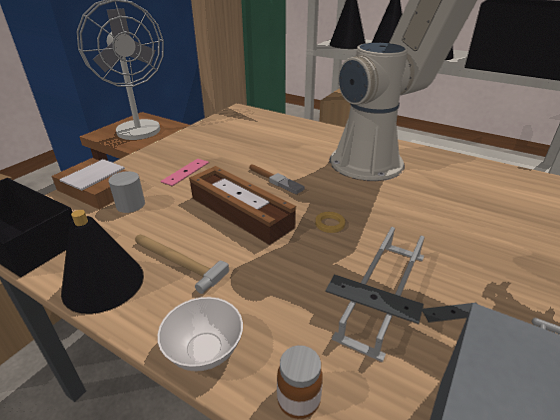

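The bright plate could be confused with two things: the pink plate at (434,255), which lies on the table, and the bright plate in the board channel at (332,218). I choose the second. The dark plate is the one at (166,153) on the rack, because the one at (120,194) is small. Next I check this in a close crop and find the open end of the board.

```bash
python3 -c "
import cv2,numpy as np
a=cv2.imread('pics/top0.png')
b=cv2.resize(a[180:255,262:402],None,fx=5.6,fy=4,interpolation=2)
c=cv2.resize(a[115:255,95:215],None,fx=2.1,fy=2.1,interpolation=2);s=cv2.imread('pics/scene0.png');d=cv2.resize(s[165:245,180:305],None,fx=3.6,fy=3.6,interpolation=2)
o=np.zeros((600,784,3),np.uint8);o[:300]=b[:300,:784];o[300:300+c.shape[0],:c.shape[1]]=c;o[300:300+d.shape[0],300:300+d.shape[1]]=d;cv2.imwrite('pics/crop0.png',o)"
python3 - <<'E'
from h import *
c=get_calibration("top")
print("rack ends/bars z60", p2w([[155,125],[179,125],[153,243],[183,243]],c,60).round())
E
```

```text
rack ends/bars z60 [[718. 286.  60.]
 [719. 221.  60.]
 [400. 279.  60.]
 [401. 200.  60.]]
```

View pics/crop0.png

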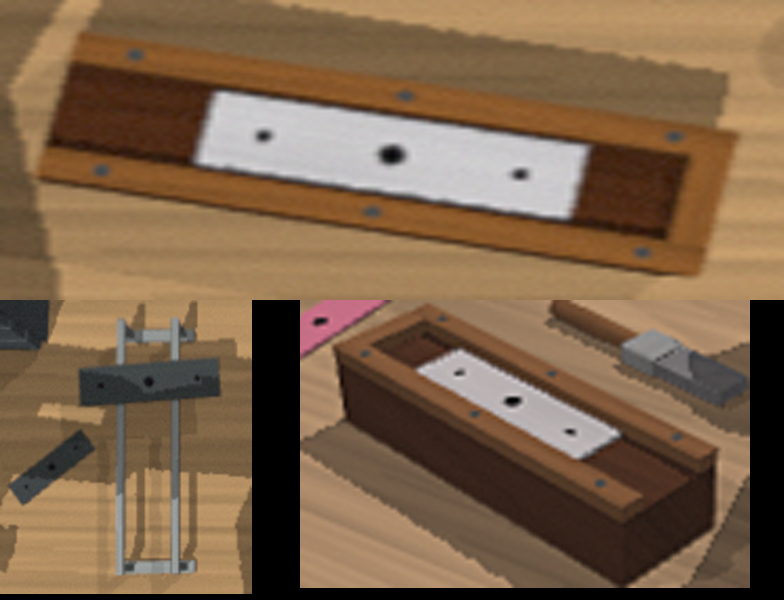

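The plate in the channel (crop 203–580) has its three dots. The channel is open at the left, towards world +y. The stop is at the right, about 48 mm behind the plate, with about 70 mm in front. The rack has the dark plate towards +x, so the free room is on the -x side. I'll move above the gap behind the plate.

Call:
servo_tool([
  [85,[-33,-46,5],[0,0,0]],
  [85,[-33,-46,5],[0,0,0]],
  [60,[-33,-46,5],[0,0,0]],
  [40,[-33,-46,5],[0,0,0]],
  [20,[-33,-46,5],[0,0,0]],
  [0,[-33,-46,5],[0,0,0]],
  [0,[-33,-46,5],[0,0,0]],
  [0,[-33,-46,5],[0,0,0]],
])

```text
clock: 1.7
eef_pos: [344.1, 131.1, 191.5]
tcp_rot: [3.141, 0.001, 2.738]
contact_force: [0.5, -0.1, -0.6]
opening: 0.001
```

Call:
servo_tool([
  [0,[-33,-46,0],[0,0,0]],
  [0,[-33,-46,0],[0,0,0]],
  [0,[-33,-46,0],[0,0,0]],
  [0,[-33,-46,0],[0,0,0]],
  [0,[-33,-46,0],[0,0,0]],
  [0,[-33,-46,0],[0,0,0]],
  [0,[-33,-46,0],[0,0,0]],
  [0,[-33,-44,0],[0,0,0]],
])

```text
clock: 2.7
eef_pos: [442.9, -309.8, 191.5]
tcp_rot: [-3.142, 0.001, 2.737]
contact_force: [1.0, 0.2, 0.7]
opening: 0.003
```

Call:
servo_tool([
  [0,[0,0,0],[0,0,10]],
  [0,[0,0,0],[0,0,10]],
  [0,[0,0,0],[0,0,10]],
  [0,[0,0,0],[0,0,10]],
  [0,[0,0,0],[0,0,10]],
  [0,[0,0,0],[0,0,10]],
  [0,[0,0,0],[0,0,10]],
  [0,[0,0,0],[0,0,8]],
])

```text
clock: 3.7
eef_pos: [442.8, -307.7, 191.4]
tcp_rot: [3.141, 0.0, 1.371]
contact_force: [-0.3, 0.1, -0.6]
opening: -0.002
```

```bash
cat > look.py <<'E'
from h import *
import sys
s=sense();print(s["clock"],s["eef_pos"].round(1),s["tcp_rot"].round(3),np.round(s["contact_force"],1),round(s["opening"]*85.4,1))
for n in sys.argv[2:]:
    im=grab_frame(n);c=get_calibration(n);cv2.imwrite(f"pics/{n}_{sys.argv[1]}.png",im)
    for t,z in(("plate",64),("board",66),("dark_plate",64)):
        for x in trace(n,t):
            if x["conf"]>.3: print(n,t,round(x["conf"],2),x["mask"].sum(),rect(x["mask"],c,z))
E
python3 look.py 1 wrist top
```

```text
3.7 [ 442.8 -307.7  191.4] [3.141 0.    1.371] [-0.3  0.1 -0.6] -0.1
wrist plate 0.73 11139 [ 467.1 -225.9  106.3   50.6   78.2]
wrist plate 0.54 354 [ 460.5 -423.2   25.7   11.2  -88.5]
wrist board 0.83 22852 [ 460.  -260.6  177.2  101.2   78.6]
top plate 0.74 168 [ 3.639e+02 -4.535e+02  6.600e+01  2.420e+01 -4.000e-01]
top plate 0.58 1256 [ 472.5 -192.4  179.    50.4   78.9]
top board 0.96 2872 [ 473.  -181.7  304.3  103.5   78.9]
top dark_plate 0.67 529 [527.9 374.2 116.7  33.4 -51. ]
top dark_plate 0.66 1221 [640.3 252.2 178.7  50.9 -85.1]
top dark_plate 0.66 1325 [ 471.4 -192.7  181.9   54.8   79.1]
```

View pics/wrist_1.png

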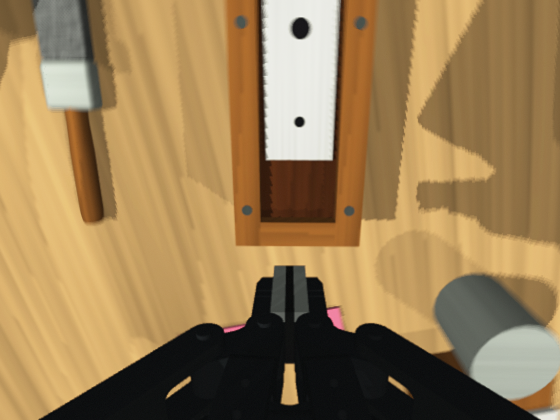

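The wrist picture shows the plate's rear edge at about (299,160), the stop's inner edge at about (298,221), the board end at row 246, and the shut fingertips at (290,268).

Run:
```python
from h import *
c=get_calibration("wrist")
print("rear",p2w([[266,160],[333,159]],c,64).round(1))
print("stop in",p2w([[262,222],[336,222]],c,72).round(1))
print("end",p2w([[236,246],[360,246]],c,72).round(1))
print("chan",p2w([[262,20],[340,20],[261,215],[336,215]],c,72).round(1))
print("outer",p2w([[229,20],[374,20]],c,72).round(1))
print("dots",p2w([[300,28],[299,122]],c,64).round(1))
```

```text
rear [[ 432.3 -273.9   64. ]
 [ 481.6 -282.8   64. ]]
stop in [[ 419.8 -318.9   72. ]
 [ 475.7 -329.9   72. ]]
end [[ 395.3 -334.8   72. ]
 [ 491.2 -353.7   72. ]]
chan [[ 450.1 -181.9   72. ]
 [ 499.8 -191.6   72. ]
 [ 420.3 -313.2   72. ]
 [ 476.5 -324.3   72. ]]
outer [[ 429.1 -177.6   72. ]
 [ 521.5 -195.7   72. ]]
dots [[ 473.8 -190.3   64. ]
 [ 461.7 -251.3   64. ]]
```

Call:
servo_tool([
  [0,[8.4,8,0],[0,0,0]],
  [0,[0,0,30],[0,0,0]],
  [0,[0,0,40],[0,0,0]],
  [0,[0,0,35],[0,0,0]],
  [0,[0,0,15],[0,0,0]],
  [0,[0,0,4],[0,0,0]],
  [0,[0,0,0],[0,0,0]],
])

```text
clock: 4.97
eef_pos: [452.9, -301.3, 68.1]
tcp_rot: [3.14, 0.0, 1.377]
contact_force: [-0.1, -0.4, 0.4]
opening: 0.001
```

```bash
python3 look.py 2 wrist
```

```text
4.975 [ 452.9 -301.3   68.1] [3.14  0.    1.377] [-0.1 -0.4  0.4] 0.0
wrist plate 0.89 30016 [ 465.2 -234.1   91.7   50.9   79. ]
wrist board 0.71 48932 [ 460.  -258.5  141.2  102.7   78.8]
```

Call:
servo_tool([
  [0,[0,0,4],[0,0,0]],
  [0,[0,0,2],[0,0,0]],
  [0,[0,0,0],[0,0,0]],
])

```text
clock: 5.55
eef_pos: [452.0, -300.9, 61.1]
tcp_rot: [-3.141, -0.0, 1.376]
contact_force: [0.3, 0.5, 0.6]
opening: -0.001
```

```bash
python3 look.py 3 wrist
```

```text
5.55 [ 452.  -300.9   61.1] [-3.141 -0.     1.376] [0.3 0.5 0.6] -0.1
wrist plate 0.71 32073 [ 464.9 -234.    89.6   50.    79.1]
wrist board 0.69 50521 [ 460.2 -256.7  135.4  102.1   78.8]
```

View pics/wrist_3.png

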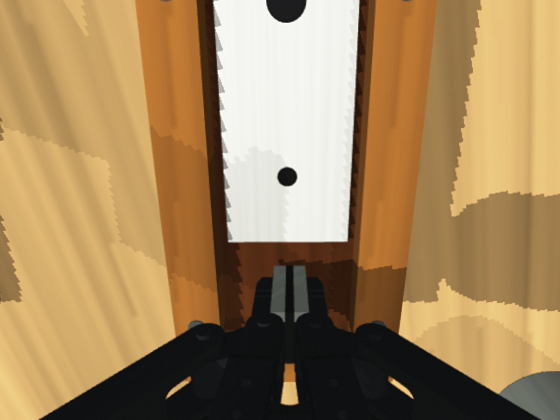

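Shut tips are in the channel at (290,266), centred behind the plate's rear edge (row 241). Pushing.

Call:
servo_tool([
  [0,[8,0,0],[0,0,0]],
  [0,[8,0,0],[0,0,0]],
  [0,[12,0,0],[0,0,0]],
  [0,[14,0,0],[0,0,0]],
  [0,[14,0,0],[0,0,0]],
  [0,[14,0,0],[0,0,0]],
  [0,[14,0,0],[0,0,0]],
  [0,[12,0,0],[0,0,0]],
])

```text
clock: 6.75
eef_pos: [470.9, -205.8, 61.3]
tcp_rot: [3.142, 0.0, 1.377]
contact_force: [-0.7, -1.7, 0.9]
opening: -0.002
```

Call:
servo_tool([
  [0,[10,0,0],[0,0,0]],
  [0,[8,0,0],[0,0,0]],
  [0,[6,0,0],[0,0,0]],
  [0,[4,0,0],[0,0,0]],
  [0,[2,0,0],[0,0,0]],
  [0,[0,0,0],[0,0,0]],
])

```text
clock: 7.5
eef_pos: [476.5, -177.3, 61.3]
tcp_rot: [-3.142, -0.0, 1.376]
contact_force: [-0.3, -0.1, 1.4]
opening: -0.0
```

```bash
python3 look.py 4 wrist top
```

```text
7.5 [ 476.5 -177.3   61.3] [-3.142 -0.     1.376] [-0.3 -0.1  1.4] -0.0
wrist plate 0.83 34730 [ 487.8 -115.5  100.6   50.2   79.7]
wrist board 0.61 48827 [ 456.9 -127.3  134.9   46.2   78.8]
top plate 0.63 1174 [ 377.7 -464.3  171.9   49.1    0.7]
top plate 0.59 947 [497.3 -60.3 136.8  51.9  78.5]
top board 0.87 1358 [ 444.3 -331.9  101.2   31.9  -10.9]
top dark_plate 0.84 571 [528.5 374.7 119.9  36.  -51.1]
top dark_plate 0.56 1220 [640.  252.3 178.5  52.3 -86.4]
top dark_plate 0.39 1404 [ 443.8 -333.3  101.    31.3   -8.8]
```

View pics/wrist_4.png

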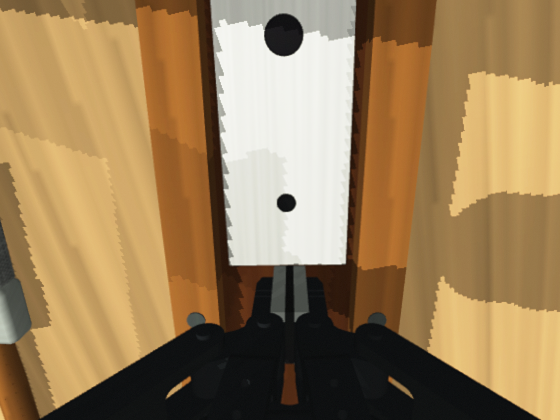

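Plate rear edge is at row 264, touching the tips. The front is at about y=+7 against the board edge at y=-30, so about 37 mm sticks out. I'll push 16 mm more.

Call:
servo_tool([
  [0,[5,0,0],[0,0,0]],
  [0,[6,0,0],[0,0,0]],
  [0,[3,0,0],[0,0,0]],
  [0,[2,0,0],[0,0,0]],
  [0,[0,0,0],[0,0,0]],
  [0,[-6,0,-10],[0,0,0]],
  [0,[-10,0,-45],[0,0,0]],
  [0,[0,0,-60],[0,0,0]],
])

```text
clock: 8.9
eef_pos: [475.4, -177.9, 177.2]
tcp_rot: [-3.139, -0.0, 1.376]
contact_force: [0.7, -0.1, 0.5]
opening: -0.004
```

Call:
servo_tool([
  [80,[20,0,-35],[0,0,0]],
  [80,[30,0,0],[0,0,0]],
  [80,[20,0,0],[0,0,0]],
  [80,[0,0,0],[0,0,0]],
])

```text
clock: 9.4
eef_pos: [490.2, -108.2, 212.0]
tcp_rot: [3.141, -0.0, 1.378]
contact_force: [0.6, -0.5, -0.1]
opening: 0.848
```

```bash
python3 look.py 5 wrist top
```

```text
9.4 [ 490.2 -108.2  212. ] [ 3.141 -0.     1.378] [ 0.6 -0.5 -0.1] 72.5
wrist plate 0.67 14765 [497.9 -61.4 179.6  51.2  79.7]
wrist board 0.82 26245 [ 474.6 -181.8  308.4  100.9   78.7]
top plate 0.8 567 [508.6  -4.8  59.8  52.2  79.8]
top plate 0.56 1206 [ 377.7 -465.5  171.9   51.3    0.9]
top board 0.92 1930 [ 451.  -300.3  102.6   97.5  -10.5]
top dark_plate 0.95 551 [527.5 373.6 117.2  36.5 -51.2]
top dark_plate 0.57 1176 [640.  253.  176.1  51.1 -85. ]
```

View pics/wrist_5.png

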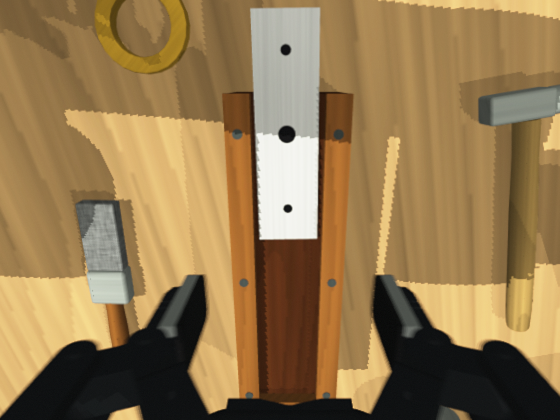

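The plate projects with its front at row 8 against the board end at row 93, about 57 mm. All of it is flat, centred at (498,-61). I'll straddle it 27 mm back from its front end.

Call:
servo_tool([
  [85,[40,0,0],[0,0,0]],
  [85,[40,0,0],[0,0,0]],
  [85,[30.4,-2.3,0],[0,0,-0.6]],
  [85,[0,0,40],[0,0,0]],
  [85,[0,0,40],[0,0,0]],
  [85,[0,0,20],[0,0,0]],
  [85,[0,0,0],[0,0,0]],
])

```text
clock: 10.68
eef_pos: [508.0, -0.1, 109.9]
tcp_rot: [-3.138, 0.001, 1.387]
contact_force: [-0.2, -0.5, 0.4]
opening: 1.001
```

```bash
python3 look.py 6 wrist top
python3 - <<'E'
from h import *
# plate edges seen now, in wrist and scene: place predicted points
c=get_calibration("wrist");u=np.array([.185,.983]);C=np.array([497.9,-61.4])
print(w2p([[*(C+90*u),64],[505.5,-30,60]],c).round())
E
```

```text
10.675 [ 5.080e+02 -1.000e-01  1.099e+02] [-3.138e+00  1.000e-03  1.387e+00] [-0.2 -0.5  0.4] 85.4
wrist board 0.81 11768 [535.9 -69.5 123.9  27.2  79.4]
top plate 0.98 1132 [ 377.8 -464.6  172.1   48.3    1.6]
top plate 0.83 676 [ 487.2 -113.4   83.5   52.7   79.5]
top board 0.95 3368 [ 468.4 -207.9  279.7  102.1   78.4]
top dark_plate 0.76 1254 [639.9 252.2 179.   54.3 -85.9]
[[288. 196.]
 [291. 285.]]
```

View pics/wrist_6.png

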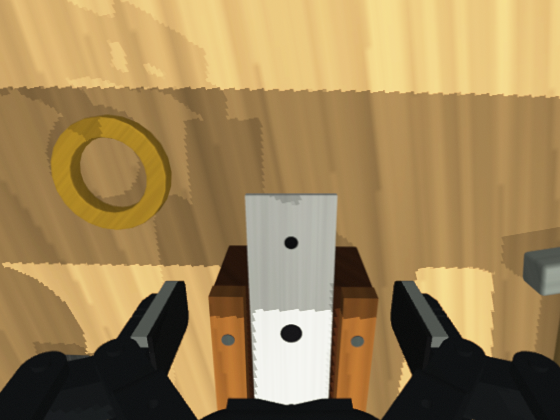

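The view agrees with the prediction: front edge at row 196, mid column 291, tips symmetric about 290. I'll go down, straddle and pinch.

Call:
servo_tool([
  [85,[0,0,20],[0,0,0]],
  [85,[0,0,20],[0,0,0]],
  [85,[0,0,15],[0,0,0]],
  [85,[0,0,10],[0,0,0]],
  [85,[0,0,5],[0,0,0]],
  [85,[0,0,0],[0,0,0]],
])

```text
clock: 11.82
eef_pos: [509.1, 0.1, 41.2]
tcp_rot: [-3.141, 0.0, 1.387]
contact_force: [0.1, -0.1, 0.8]
opening: 0.998
```

Call:
servo_tool([
  [65,[0,0,0],[0,0,0]],
  [58,[0,0,0],[0,0,0]],
  [52,[0,0,0],[0,0,0]],
  [48,[0,0,0],[0,0,0]],
  [40,[0,0,0],[0,0,0]],
  [40,[0,0,0],[0,0,0]],
  [40,[0,0,0],[0,0,0]],
], force=80)

```text
clock: 12.7
eef_pos: [509.2, 0.1, 41.4]
tcp_rot: [3.141, -0.0, 1.387]
contact_force: [0.1, 0.8, 4.8]
opening: 0.557
```

Call:
servo_tool([
  [40,[0,0,-2],[0,0,0]],
  [40,[0,0,-5],[0,0,0]],
  [40,[0,0,-8],[0,0,0]],
  [40,[0,0,-10],[0,0,0]],
  [40,[0,0,0],[0,0,0]],
])

```text
clock: 13.32
eef_pos: [509.8, 0.1, 67.3]
tcp_rot: [3.14, -0.0, 1.387]
contact_force: [-0.4, -1.0, -0.6]
opening: 0.554
```

```bash
python3 look.py 7 wrist scene; python3 -c "
import cv2,numpy as np
a=cv2.imread('pics/wrist_7.png');b=cv2.imread('pics/scene_7.png')[120:330,170:450]
o=np.hstack([cv2.resize(a,(400,300)),cv2.resize(b,(400,300))]);cv2.imwrite('pics/c7.png',o)"
```

```text
13.325 [5.098e+02 1.000e-01 6.730e+01] [ 3.14  -0.     1.387] [-0.4 -1.  -0.6] 47.3
wrist plate 0.95 19034 [505.4 -26.   90.6  60.6  79.3]
wrist board 0.72 655 [531.7 -56.1  30.4   5.1  79.1]
scene plate 0.74 556 [ 461.  -120.2  108.3   58.7   80.7]
scene plate 0.7 420 [ 456.1 -400.3  163.8   48.     1.9]
scene board 0.63 3660 [ 501.6 -171.7  385.3  161.1   78.1]
scene dark_plate 0.89 2010 [641.7 254.8 180.8  56.2 -84.9]
scene dark_plate 0.83 688 [603.6 386.9  97.2  36.8 -53.2]
```

View pics/c7.png

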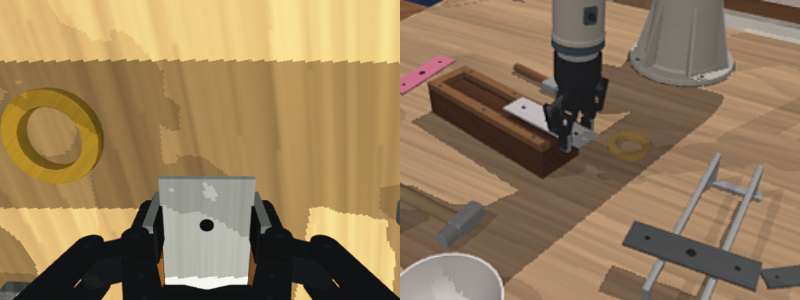

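Run:
```python
from h import *
c=get_calibration("wrist");a=cv2.imread("pics/wrist_7.png")
cv2.imwrite("pics/c7b.png",cv2.resize(a[225:420,180:400],None,fx=3,fy=3,interpolation=2))
for z in(80,84,88,92,96): 
    p=p2w([[222.6,249],[358,248]],c,z);d=p2w([[288.4,315]],c,z);print(z,np.hypot(*(p[0]-p[1])[:2]).round(1),p.mean(0).round(1),d[0].round(1))
```

```text
80 52.4 [514.5  24.6  80. ] [508.2  -5.1  80. ]
84 50.7 [514.9  26.5  84. ] [508.7  -2.3  84. ]
88 49.1 [515.2  28.4  88. ] [5.093e+02 5.000e-01 8.800e+01]
92 47.4 [515.5  30.2  92. ] [509.8   3.3  92. ]
96 45.8 [515.9  32.1  96. ] [510.3   6.1  96. ]
```

View pics/c7b.png

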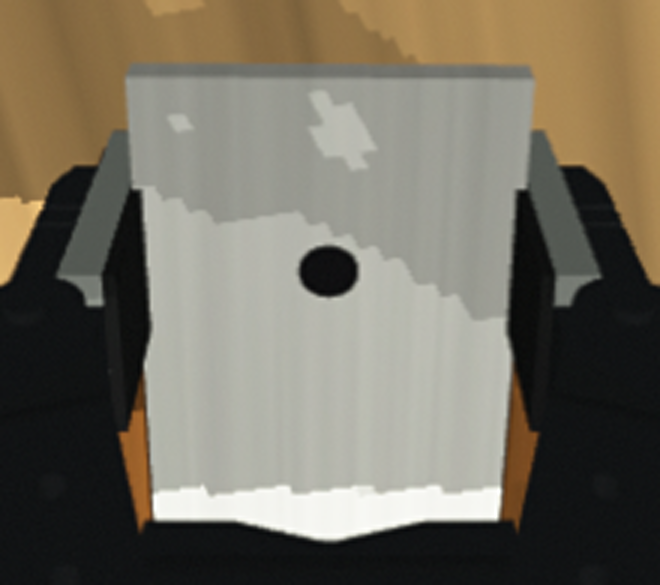

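Run:
```python
from h import *
from scipy.optimize import brentq
c=get_calibration("wrist")
for l,r in(([128,77],[532,78]),([143,190],[518,190]),([152,500],[502,500])):
    px=np.array([l,r])/3+[180,225]
    f=lambda z:np.linalg.norm(np.diff(p2w(px,c,z),axis=0))-50
    z=brentq(f,40,140);print(z.round(1) if hasattr(z,'round') else z,p2w(px,c,z).mean(0).round(1))
```

```text
85.3989942194217 [514.7  26.2  85.4]
80.98997990985555 [511.4   7.9  81. ]
87.4468741245492 [502.2 -38.3  87.4]
```

Run:
```python
from h import *
c=get_calibration("top");im=cv2.imread("pics/top0.png");s=cv2.cvtColor(im,cv2.COLOR_BGR2HSV)[...,1].astype(float)
# expect cols for a bar; weighted centroid of desaturation
for lo,hi in((147,162),(172,187)):
    P=[]
    for r in list(range(168,200))+list(range(202,236)):
        w=np.clip(70-s[r,lo:hi],0,None)
        if w.sum()>60:
            x=(w*np.arange(lo,hi)).sum()/w.sum();P.append([x,r,w.astype(bool).sum()])
    P=np.array(P);W=p2w(P[:,:2],c,60)[:,:2];k=np.polyfit(W[:,0],W[:,1],1);res=W[:,1]-np.polyval(k,W[:,0])
    print(len(P),"width px",np.median(P[:,2]),"slope deg",np.degrees(np.arctan(k[0])).round(2),"y at x=480,500,560",np.polyval(k,[480,500,560]).round(1),res.std().round(2))
print(s[190:230:10,147:187].astype(int))
```

```text
66 width px 5.0 slope deg 1.66 y at x=480,500,560 [285.8 286.4 288.1] 0.21
66 width px 4.5 slope deg 1.82 y at x=480,500,560 [215.5 216.2 218.1] 0.19
[[121 119 113  51   5   0  11  56 121 113 120 117 115 120 117 117 124 115
  113 126 116 116 114 115 122 114 117 112 121  64  14   7   7  62 111 121
  112 110 114 112]
 [117 116 111  20   7   7   9  69 113 116 115 118 116 114 115 113 110 117
  112 118 111 119 113 117 117 120 116 119 116  77  10  12   8  84 119 118
  115 114 119 115]
 [118 118 104  16   6   8   6  69 115 114 114 113 120 117 114 117 117 115
  114 114 117 116 121 114 116 113 112 116 113  58   7   7  12  70 115 119
  116 115 118 120]
 [116 116 111  18   5   8   2  67 112 110 115 118 116 118 116 114 113 116
  116 114 117 115 114 112 116 118 116 119 118  60   3   8   7  70 119 119
  114 117 116 117]]
```

Call:
servo_tool([
  [40,[0,0,-20],[0,0,0]],
  [40,[0,0,-25],[0,0,0]],
  [40,[0,0,-25],[0,0,0]],
  [40,[0,0,-20],[0,0,0]],
  [40,[0,0,0],[0,0,0]],
])

```text
clock: 14.35
eef_pos: [510.1, 0.1, 157.4]
tcp_rot: [3.139, -0.0, 1.387]
contact_force: [-0.3, 0.3, -1.6]
opening: 0.557
```

Held and level, with force about -1 N. The bars lie at 1.7° to world x, with their centre line at y=251 for x=500. Dark plate's near edge is at x≈607–620. Target plate centre is (500,251) with its axis at 91.7°.

Call:
servo_tool([
  [40,[20,-4.5,0],[0,0,0]],
  [40,[35,-8,0],[0,0,0]],
  [40,[45,-10,0],[0,0,0]],
  [40,[50,-11.5,0],[0,0,0]],
  [40,[50,-11.5,0],[0,0,0]],
  [40,[45,-10,0],[0,0,0]],
  [40,[35,-8,0],[0,0,0]],
  [40,[25,-5.5,0],[0,0,0]],
])

```text
clock: 15.35
eef_pos: [496.2, 313.9, 154.7]
tcp_rot: [-3.14, 0.001, 1.388]
contact_force: [0.1, -1.0, -0.9]
opening: 0.555
```

Call:
servo_tool([
  [40,[0,0,0],[0,0,-3]],
  [40,[0,0,0],[0,0,-3]],
  [40,[0,0,0],[0,0,-3]],
  [40,[0,0,0],[0,0,-3.3]],
  [40,[0,0,0],[0,0,0]],
  [40,[0,0,0],[0,0,0]],
])

```text
clock: 16.1
eef_pos: [496.7, 312.3, 155.5]
tcp_rot: [-3.141, 0.001, 1.6]
contact_force: [0.0, 0.6, -0.5]
opening: 0.557
```

```bash
python3 look.py 8 wrist top scene; python3 -c "
import cv2,numpy as np
a=cv2.imread('pics/wrist_8.png');b=cv2.imread('pics/scene_8.png')[180:390,250:530]
o=np.hstack([cv2.resize(a,(400,300)),cv2.resize(b,(400,300))]);cv2.imwrite('pics/c8.png',o)"
```

```text
16.1 [496.7 312.3 155.5] [-3.141e+00  1.000e-03  1.600e+00] [ 0.   0.6 -0.5] 47.5
wrist plate 0.69 18974 [500.4 216.5 147.7  96.9 -88.7]
wrist dark_plate 0.66 7043 [527.6 397.3  96.3  26.9 -50.9]
wrist dark_plate 0.63 11684 [638.  268.4 156.9  52.1 -85.1]
wrist dark_plate 0.42 11362 [490.6 297.9 225.4  94.8  20.1]
top plate 0.8 1158 [ 377.7 -464.3  171.9   48.8    0.9]
top plate 0.66 1354 [509.  261.2 166.5  58.8 -89.2]
top board 0.76 4691 [ 472.5 -190.   323.3  105.4   78.9]
top dark_plate 0.65 1236 [640.2 252.4 179.4  51.1 -85.1]
top dark_plate 0.62 48 [558.8 335.1  21.8  16.1   2.3]
scene plate 0.97 407 [ 456.4 -399.2  163.2   46.7    1.7]
scene plate 0.55 1133 [332.3 192.9 172.8  72.  -86.6]
scene board 0.95 4450 [ 500.7 -171.7  383.6  158.3   78.8]
scene dark_plate 0.78 2001 [641.4 253.9 181.   55.7 -84.8]
scene dark_plate 0.74 640 [603.1 388.3  99.5  32.4 -50.1]
scene dark_plate 0.58 1487 [719.4 268.1  98.1  89.7   3.5]
```

View pics/c8.png

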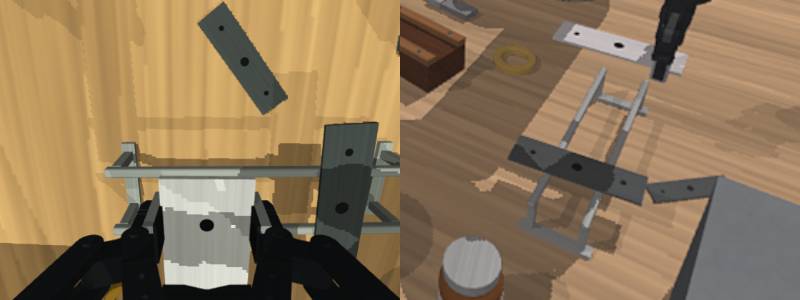

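Run:
```python
from h import *
c=get_calibration("wrist")
u=np.array([np.cos(np.radians(1.74)),np.sin(np.radians(1.74))])
for x in(430,460,590):
  for y0 in(286.4,216.2):
    y=y0+np.tan(np.radians(1.74))*(x-500); print(x,round(y,1),w2p([[x,y+5,60],[x,y-5,60]],c).round(1).tolist())
a=cv2.imread("pics/wrist_8.png");s=cv2.cvtColor(a,cv2.COLOR_BGR2HSV)[...,1].astype(int)
for col in(200,385): print(col,[ (r,s[r,col]) for r in range(222,262,1)]) 
for col in(175,190): print(col,[ (r,s[r,col]) for r in range(305,345,1)])
```

```text
430 284.3 [[193.5, 241.0], [194.3, 253.6]]
430 214.1 [[198.9, 323.1], [199.6, 333.7]]
460 285.2 [[235.3, 241.0], [235.6, 253.6]]
460 215.0 [[237.2, 323.2], [237.5, 333.8]]
590 289.1 [[416.8, 240.7], [414.8, 253.3]]
590 218.9 [[403.5, 322.7], [401.8, 333.3]]
200 [(222, np.int64(133)), (223, np.int64(130)), (224, np.int64(132)), (225, np.int64(130)), (226, np.int64(130)), (227, np.int64(134)), (228, np.int64(131)), (229, np.int64(130)), (230, np.int64(125)), (231, np.int64(128)), (232, np.int64(123)), (233, np.int64(86)), (234, np.int64(23)), (235, np.int64(19)), (236, np.int64(21)), (237, np.int64(21)), (238, np.int64(19)), (239, np.int64(18)), (240, np.int64(19)), (241, np.int64(19)), (242, np.int64(19)), (243, np.int64(21)), (244, np.int64(19)), (245, np.int64(19)), (246, np.int64(21)), (247, np.int64(19)), (248, np.int64(44)), (249, np.int64(117)), (250, np.int64(128)), (251, np.int64(129)), (252, np.int64(129)), (253, np.int64(129)), (254, np.int64(130)), (255, np.int64(127)), (256, np.int64(127)), (257, np.int64(127)), (258, np.int64(127)), (259, np.int64(128)), (260, np.int64(12
[... 1885 characters left out ...]
4(78)), (312, np.int64(39)), (313, np.int64(34)), (314, np.int64(36)), (315, np.int64(51)), (316, np.int64(45)), (317, np.int64(51)), (318, np.int64(48)), (319, np.int64(34)), (320, np.int64(51)), (321, np.int64(34)), (322, np.int64(64)), (323, np.int64(51)), (324, np.int64(34)), (325, np.int64(32)), (326, np.int64(32)), (327, np.int64(32)), (328, np.int64(28)), (329, np.int64(33)), (330, np.int64(32)), (331, np.int64(31)), (332, np.int64(22)), (333, np.int64(54)), (334, np.int64(34)), (335, np.int64(16)), (336, np.int64(30)), (337, np.int64(18)), (338, np.int64(51)), (339, np.int64(45)), (340, np.int64(32)), (341, np.int64(51)), (342, np.int64(34)), (343, np.int64(48)), (344, np.int64(16))]
```

Call:
servo_tool([
  [40,[0.8,1.4,15],[0,0,0]],
  [40,[0,0,25],[0,0,0]],
  [40,[0,0,25],[0,0,0]],
  [40,[0,0,20],[0,0,0]],
  [40,[0,0,8],[0,0,0]],
  [40,[0,0,0],[0,0,0]],
  [40,[0,0,0],[0,0,0]],
])

```text
clock: 17.58
eef_pos: [498.9, 313.7, 63.9]
tcp_rot: [3.141, -0.001, 1.602]
contact_force: [-0.8, 0.0, -1.8]
opening: 0.555
```

```bash
python3 look.py 9 wrist
python3 - <<'E'
from h import *
c=get_calibration("wrist");a=cv2.imread("pics/wrist_9.png");s=cv2.cvtColor(a,cv2.COLOR_BGR2HSV)[...,1].astype(int)
def runs(col):
    m=s[:,col]<60;e=np.flatnonzero(np.diff(m.astype(int)));return e.tolist()
for col in(120,150,180,200,390,410): print(col,runs(col))
v=cv2.resize(a,(784,588));cv2.imwrite("pics/c9.png",v)
E
```

```text
17.575 [498.9 313.7  63.9] [ 3.141e+00 -1.000e-03  1.602e+00] [-0.8  0.  -1.8] 47.4
wrist plate 0.77 18917 [500.3 289.   89.3  58.4 -88.7]
wrist dark_plate 0.87 6360 [618.1 288.9 113.8  24.8 -73.6]
wrist dark_plate 0.8 14338 [524.2 397.3  86.1  24.7 -50.5]
120 [247, 257, 270, 352, 353, 361, 362, 403, 404, 409, 410]
150 [264, 339, 340, 405, 410]
180 [306, 333, 334, 346, 347, 351, 353, 378, 379, 393, 394, 397, 398]
200 [284, 286, 287, 291, 292, 305, 306, 307, 308, 321, 322, 324, 325, 336, 337, 378, 379, 396, 397, 406, 407]
390 [73, 186, 305, 309, 310, 311, 312, 326, 327, 343, 344, 366, 367, 377, 378, 404, 405]
410 [104, 185, 305, 330, 334, 335, 336, 340, 341, 392, 409]
```

View pics/c9.png

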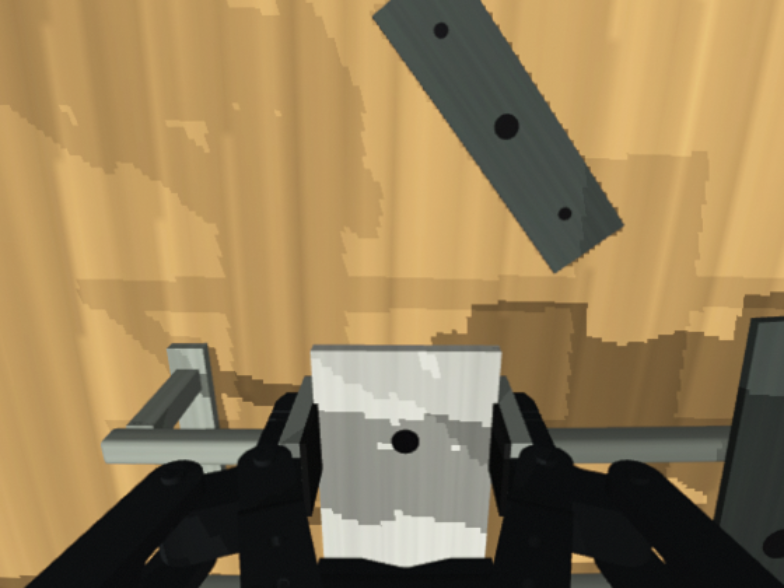

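Run:
```python
from h import *
c=get_calibration("wrist")
a=cv2.imread("pics/wrist_9.png").astype(int)
print("col170",a[300:336,170].sum(1).tolist());print("col460",a[300:336,460].sum(1).tolist());print("col330",a[240:260,330].sum(1).tolist())
print("bar inner",p2w([[170,330.3],[460,328.5]],c,60).round(1))
for z in(83,86.6): print("front",p2w([[223.5,251],[357,251]],c,z).round(1))
```

```text
col170 [415, 409, 415, 413, 414, 386, 271, 208, 212, 221, 236, 240, 243, 249, 284, 350, 415, 463, 485, 504, 517, 518, 515, 513, 519, 518, 469, 356, 224, 121, 80, 66, 52, 39, 44, 47]
col460 [269, 271, 272, 271, 232, 201, 186, 186, 191, 194, 196, 199, 202, 221, 247, 276, 289, 303, 322, 325, 330, 332, 332, 333, 330, 326, 324, 322, 327, 308, 225, 78, 40, 32, 40, 38]
col330 [319, 320, 319, 320, 318, 318, 319, 318, 315, 308, 332, 532, 601, 598, 596, 597, 596, 597, 597, 600]
bar inner [[442.8 285.   60. ]
 [583.1 289.7  60. ]]
front [[474.3 339.3  83. ]
 [524.  340.7  83. ]]
front [[475.  341.1  86.6]
 [523.2 342.4  86.6]]
```

Run:
```python
from h import *
c=get_calibration("wrist")
print("outer top",p2w([[170,315],[460,314.5]],c,60).round(1)); print("outer bottom edge z50",p2w([[170,305.5],[460,304.5]],c,50).round(1))
```

```text
outer top [[443.6 293.8  60. ]
 [581.5 297.7  60. ]]
outer bottom edge z50 [[440.4 292.2  50. ]
 [586.2 296.7  50. ]]
```

Wrist view: bar outer edge at y≈295 (so the rack middle is at ~255) and the plate's front end at ~341 (so its middle is at ~251). The angle agrees. I'll shift +3 mm and lower.

Call:
servo_tool([
  [40,[3,0,0],[0,0,0]],
  [40,[0,0,8],[0,0,0]],
  [40,[0,0,7],[0,0,0]],
  [40,[0,0,4],[0,0,0]],
  [40,[0,0,1.5],[0,0,0]],
  [40,[0,0,0],[0,0,0]],
])

```text
clock: 18.52
eef_pos: [498.3, 316.3, 42.6]
tcp_rot: [-3.141, 0.0, 1.602]
contact_force: [0.4, -0.0, -0.5]
opening: 0.557
```

Call:
servo_tool([
  [40,[0,0,0.7],[0,0,0]],
  [40,[0,0,0],[0,0,0]],
])

```text
clock: 18.77
eef_pos: [498.4, 316.5, 42.2]
tcp_rot: [3.141, -0.0, 1.602]
contact_force: [0.6, -0.2, -0.5]
opening: 0.557
```

Call:
servo_tool([
  [40,[0,0,0.7],[0,0,0]],
  [40,[0,0,0],[0,0,0]],
])

```text
clock: 19.02
eef_pos: [498.5, 316.5, 41.8]
tcp_rot: [3.141, -0.0, 1.602]
contact_force: [-0.9, 0.3, 5.1]
opening: 0.558
```

Call:
servo_tool([
  [40,[0,0,0.5],[0,0,0]],
  [40,[0,0,0],[0,0,0]],
])

```text
clock: 19.27
eef_pos: [498.5, 316.5, 41.6]
tcp_rot: [3.141, -0.0, 1.602]
contact_force: [-2.8, -1.3, 7.3]
opening: 0.559
```

On the bars (+7 N). I'll ease the grip and open.

Call:
servo_tool([
  [46,[0,0,0],[0,0,0]],
  [49,[0,0,0],[0,0,0]],
  [52,[0,0,0],[0,0,0]],
  [55,[0,0,0],[0,0,0]],
  [60,[0,0,0],[0,0,0]],
  [66,[0,0,0],[0,0,0]],
  [72,[0,0,0],[0,0,0]],
  [72,[0,0,0],[0,0,0]],
], force=20)

```text
clock: 20.27
eef_pos: [498.3, 316.4, 40.9]
tcp_rot: [-3.142, 0.0, 1.602]
contact_force: [-0.8, 0.1, 0.3]
opening: 0.842
```

```bash
python3 look.py 10 wrist top
```

```text
20.275 [498.3 316.4  40.9] [-3.142  0.     1.602] [-0.8  0.1  0.3] 71.9
wrist plate 0.81 19448 [499.4 309.6  74.7  50.  -89. ]
wrist dark_plate 0.9 583 [608.7 298.4  38.    5.6 -73.3]
wrist dark_plate 0.89 17352 [522.3 398.4  80.3  22.9 -50.7]
top plate 0.92 1065 [500.  236.5 149.3  50.6 -89.1]
top board 0.67 4636 [ 471.2 -190.2  320.6  103.9   79. ]
top board 0.42 861 [434.3 239.4  95.2  74.  -88. ]
top dark_plate 0.58 1260 [640.4 251.7 180.4  52.4 -85.8]
```

Call:
servo_tool([
  [72,[0,0,-10],[0,0,0]],
  [72,[0,0,-20],[0,0,0]],
  [72,[0,0,-40],[0,0,0]],
  [72,[0,0,-50],[0,0,0]],
  [72,[0,0,-50],[0,0,0]],
  [72,[-30,-40,-10],[0,0,0]],
  [72,[-40,-20,0],[0,0,0]],
  [72,[0,0,0],[0,0,0]],
])

```text
clock: 21.68
eef_pos: [439.0, 242.6, 221.8]
tcp_rot: [3.141, 0.0, 1.6]
contact_force: [0.2, 0.0, 0.3]
opening: 0.846
```

```bash
python3 look.py 11 wrist top
python3 - <<'E'
from h import *
for n in("wrist","top"):
    c=get_calibration(n);im=grab_frame(n);s=cv2.cvtColor(im,cv2.COLOR_BGR2HSV)[...,1]
    # rectified ground view at z=60, 2 px/mm: x 440..600 rows, y 150..360 cols
    X,Y=np.meshgrid(np.arange(430,600,.5),np.arange(150,360,.5),indexing="ij")
    p=w2p(np.c_[X.ravel(),Y.ravel(),np.full(X.size,60.)],c).astype(np.float32).reshape(*X.shape,2)
    r=cv2.remap(s,p[...,0],p[...,1],1);ok=(p[...,0]>=0)&(p[...,1]>=0)&(p[...,0]<559)&(p[...,1]<419)
    for x in(445,460,540,560,580):
        k=int((x-430)*2);m=(r[k-3:k+4].mean(0)<60)&ok[k];e=np.flatnonzero(np.diff(m.astype(int)))
        print(n,x,(150+e*.5).tolist()[:14])
E
```

```text
21.675 [439.  242.6 221.8] [3.141 0.    1.6  ] [0.2 0.  0.3] 72.3
wrist plate 0.7 12405 [501.9 255.6 180.6  51.5 -88.9]
wrist board 0.7 1552 [496.1  18.   91.7  37.7  -8.3]
wrist dark_plate 0.95 11562 [640.6 257.3 179.8  52.9 -85.3]
wrist dark_plate 0.75 3028 [531.6 372.8  66.1  29.2 -51.1]
top plate 0.81 1128 [ 377.7 -464.2  171.9   49.     0.7]
top plate 0.71 940 [501.5 226.3 133.5  53.3 -89.2]
top board 0.73 4578 [ 472.6 -191.2  319.7  103.6   78.8]
top dark_plate 0.85 1256 [640.3 252.3 179.2  51.3 -85.3]
wrist 445 [214.0, 225.0, 283.0, 293.0]
wrist 460 [214.0, 225.5, 283.5, 293.5]
wrist 540 [162.0, 216.5, 228.0, 286.0, 296.0, 340.0]
wrist 560 [217.0, 228.5, 287.0, 296.5, 353.0, 359.0]
wrist 580 [218.5, 229.5, 287.5, 297.5]
top 445 [209.0, 219.5, 278.5]
top 460 [209.5, 220.0, 279.0, 285.5, 288.5, 290.0, 294.5]
top 540 [211.5, 223.0, 281.0, 293.5, 333.0, 337.0]
top 560 [212.5, 223.5, 282.5, 293.5, 326.0, 353.5]
top 580 [214.0, 224.0, 283.0, 294.0]
```

```bash
python3 -c "
from rig import *
print(sign_off())"
```

```text
the job is handed in; nothing more can be done
None
```

The aluminium plate now lies across both bars of the drying rack, and I handed the job in at about 22 s of the 58 s.

I pushed the plate along the channel until about 57 mm stuck out past the open end. I gripped it across its width there, lifted it level, and lowered it onto the bars on the roomier side. I let go only after a support force of about 7 N showed it was resting on the bars.

**Last checks**, measured with the wrist camera after the arm had backed off, except the dark plate's shift:
- **Centring:** the plate's middle is at (502, 256) mm and the rack's middle line at y ≈ 255 mm, so it is within about 1 mm.
- **Squareness:** the plate's axis is at 91.1° and the rack's at about 91.7°.
- **Dark plate:** it has not moved within measurement. The top camera gave (640.3, 252.4) at the start and (640.3, 252.3) at the end. The gap to it is about 80 mm.
- **Contact:** the gripper is clear of everything, with forces near zero.

**Disagreements:**
- The top camera put the bars about 4 mm lower in y than the wrist camera. I used the wrist camera for both the plate and the bars.
- The opening reading while gripping was 47.5 mm, although the plate is 50 mm wide.
- I hit the picture limit before the release, so the checks after it rest on measurements and not on a viewed picture.

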